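Refill the backlit ink display and switch it on

TASK

One of the shop's ink bottles has fallen over on the counter: stand it upright on the counter and let go of it, then take it again by its cap and lower it, cap up, into the empty cell of the wooden display tray, until it stands flat on the rubber pad there. Also switch the display's light on: flip the toggle lever on the box at the tray's right end over from the front side to the light-panel side until it snaps across and stays. Leave the two other bottles standing in their cells, and do not drop the bottle.

Things in the scene. Friction and masses are not known exactly. Their poses are not given: they have to be found in the camera images.
- bottle: the fallen ink bottle, the only one outside the tray: square dark glass body 44 x 44 x 44 mm, black round screw cap 30 mm wide, 14 mm high; 60 mm in all, 0.09 to 0.18 kg. Origin: centre of its underside; z axis runs to the cap. It starts lying on a flat side, origin 22 mm above the counter, cap to the left (+y) or turned up to 55 degrees from there towards the robot. Its four sides are alike
- bottle_cap (a point): centre of the fallen bottle's cap, on its axis, 53 mm from the underside (the cap reaches from 46 to 60 mm). In a cell there is no room for fingers beside the glass; the caps stand clear above the dividers. Apart from the bottle, the counter from x = 0.42 to 0.54, y = 0.06 to 0.28 m is free to stand it up on
- ink_a: an identical bottle that stands in a cell of the tray, its underside on the tray's floor 6 mm above the counter. Origin and axes as for bottle, z up
- ink_b: the other identical bottle standing in a cell of the tray, described as ink_a
- cell_pad: thin dark rubber pad, 42 x 42 x 2 mm, fixed in the middle (to 2 mm) of the floor of the one empty cell, which may be any of the three. Origin: centre of its underside, 6 mm above the counter; a bottle in its place has its underside 8 mm above the counter
- display: fixed pale-wood tray of three cells in a row. Origin: on the counter under the middle cell's centre; x to the light panel behind (away from the robot), y left along the row. Cell centres at y = 62, 0, -62 mm, each 54 x 54 mm inside; 8 mm dividers, tops 40 mm above the counter, front lip 24. Panel: x 44 to 54, y -97 to 97, 98 mm high. Switch box: x -35 to 35, y -159 to -97, 42 mm high
- switch_pivot (a point): pivot of the toggle lever: in the middle of the switch box, at display x = 0, y = -128 mm, 46 mm above the counter; a bushing 12 mm in diameter rises to 50.5 mm round it
- toggle_tip (a point): end of the toggle lever, 38 mm from the pivot. Off, it leans 0.3 rad to the front (display -x): tip 11 mm in front of the pivot, 82 mm above the counter; on, it leans as far to the panel side. The lever is a steel bat, 6 mm thick at the root, 9 mm near the tip
- toggle (a joint): lever angle: 0 = off (leaning to the front), 0.6 rad = on (leaning to the panel side). A spring holds it at either end: pushed 28 mm from the pivot it resists with about 5 N at first, less towards mid travel (0.3 rad); past that it snaps by itself to the other end
Things that resemble listed ones, but are neither listed nor needed, are in the scene too. Leave any orange or red look-alike of the bottle alone.

How it is judged:
By the outcome, as a careful person would: the job done as asked, in the order asked, and still so for the second after the job is handed in, with the robot touching nothing.
It also fails if it takes over 67 s, if anything falls off the work surface, if the arm or the gripper's body presses on something with over 40 N, if the wrist force passes 120 N, or if a joint passes its speed limit or range.

ROBOT

A 6-joint arm with a two-finger parallel gripper is mounted at the origin on a cart in front of the work surface, level with it; the furniture and walls round the work are solid. World frame = base frame: x ahead of the robot, y to its left, z up, the work surface at z = 0. Lengths are in mm, angles in degrees, forces in N, time in s.
With the tool pointing down it reaches from about 300 to 850 mm from the base axis. Payload 4.2 kg.
Tool frame: the origin (TCP) lies on the centre line of the jaws, within the pads' length; the fingertips stand 14 mm ahead of it and the grasp point (between the pads) lies 5 mm behind it (env.finger_overhang is the z of the fingertips in the tool frame, in mm); z points along the fingers, y is the line along which they close (so a half turn about z gives the same grasp; the last joint's range is limited). The gripper opens to 91 mm and grips with 3 to 60 N. Pads are 32 mm wide; open, the fingers measure 118 mm over their backs; the gripper's body (76 mm by 178 mm) begins 60 mm behind the grasp point.
Start: joints at [68.297, 18.312, 89.639, -0, 72.044, -1.146], TCP at [201.914, 538.398, 227.976] pointing down, gripper open.
Joint ranges: [-177.97, 177.97], [-48.28, 115.42], [12.27, 149.76], [-77.06, 257.06], [2.81, 150.46], [-146.56, 146.56]. Speed limits (degrees/s): [147.25, 147.25, 180, 180, 180, 180].

INTERFACE

Orientations are given as [roll, pitch, yaw] about the fixed x, y, z axes, in that order (R = Rz(yaw) Ry(pitch) Rx(roll)).
In Python, from workcell import sensors, viewer, env gives the robot as it stands. The module is installed in compiled form; this text tells all that it offers.
- The arm moves only by the tool step_arm, never from a script. Its argument "plan" is one flat list of numbers, 6 for each row, row after row: the shift along the tool's x, y, z in cm, then the turn, a rotation vector about the tool's x, y, z in rad. In form: [x, y, z, wx, wy, wz, x, y, z, wx, wy, wz, ...]. A call has 1 to 5 rows; each row shifts and turns the commanded pose from where the row before left it, along the tool's axes as they then stand; what a row does not reach is not made up. A row lasts 1/12 s, in which the tool goes at most 41.7 mm and 7.16 degrees, less where a joint would pass 70% of its speed; a pose out of reach is approached as far as the arm can. A call is refused whole if a number of a shift passes 4.17 or a number of a turn 0.125, either way. A call with a gripper value outside its range is refused whole. "hand" is the finger opening in cm, from 0 to 9.12, set as the call begins (left out, the last holds). The fingers move at their own pace and stop on an object; "newtons" is the grip in N (left out, the last holds). Time passes only in rows, so rows that do not move let the fingers close. It gives the time, the measured TCP pose, the force, the opening and the grip force at its end, in the units of the state.
- sensors.state(): the state, without advancing time (a new reading comes with each control period).
- viewer.grab_frame(name): name is "side" or "top" or "wrist"; returns a dict with "img" (384x512x3 uint8, red, green, blue), "fx", "fy", "cx", "cy" (pixels), "position" and "attitude" of the camera in the world. Camera axes: x right, y down, z forward; pixel columns grow to the right and rows downward; lengths in mm; the calibration is good to about 2 mm. A picture is of the moment at which its call begins. There is no depth.
- env.job_done(): hands the job in; it is judged then, once.
Trained networks look in a picture, given as the dict that the camera call returned (one of the last four; its "shot" number tells which), for a name from the list of things; names that differ only in an ending like _2 or _b are one class to them, and where a whole thing is asked for, a point or a joint stands for the part that bears it (a point fixed in the world has none). Each returns a list of dicts, best first, with "score" (0 to 1); they miss things now and then, are a little off and sometimes report something else, mostly with a low value. They report only what shows in the picture. A call takes as long as a camera call. They do not tell look-alikes from the thing itself.
- viewer.boxes_of(name, picture): "location" ([column, row] in pixels, amid what is visible of it).
- viewer.pinpoint(name, picture): "location" ([column, row] in pixels: a listed point, or the origin of a listed thing).
The state is a dict: "time_s": time; "qpos": joint angles; "qvel": joint speeds; "effort": joint torques, N m; "ee_pos": TCP position; "ee_rot": TCP orientation; "force": force on the tool from outside, world axes, zero at the start; "torque": the same for the moment, N m; "gripper_width": finger opening in mm; "gripper_force": force on a finger pad.
Only numpy, scipy, OpenCV 4.12 (cv2) and the standard library are available. Lean on these libraries where they do the work, as an engineer would, in place of code of your own. Each camera call takes 0.05 s, during which the arm holds its last target. There are 200 camera calls.

## Working session

There is one attempt and no reset: what is moved stays moved. The work goes in short steps, Python scripts to look and compute and a tool call to move; the robot and the scene stay as the last step left them, time stands still between calls to the robot, and variables do not carry over. Pictures are saved under pics/ and viewed, at most 10 in all, crops included, and the job is handed in when it is done.

Besides the shell and the picture viewer there is one more tool, called after "Call:" in YAML: its name, and indented under it one key for each argument. step_arm: Moves the arm, as the interface text tells. Its arguments: {"type":"object","properties":{"plan":{"type":"array","items":{"type":"number"}},"hand":{"type":"number"},"newtons":{"type":"number"}},"required":["plan"]}

```bash
mkdir -p pics; cat > h.py <<'E'
import numpy as np, cv2
from scipy.spatial.transform import Rotation as R
from workcell import sensors, viewer, env
def Rm(a):
    a=np.array(a,float)
    return a if a.shape==(3,3) else (R.from_quat(a).as_matrix() if a.size==4 else R.from_euler('xyz',a,degrees=True).as_matrix())
def ray(p,uv):
    d=np.array([(uv[0]-p['cx'])/p['fx'],(uv[1]-p['cy'])/p['fy'],1.])
    return np.array(p['position'],float),Rm(p['attitude'])@d
def onz(p,uv,z):
    o,d=ray(p,uv); return (o+d*(z-o[2])/d[2]).round(1)
def proj(p,X):
    c=Rm(p['attitude']).T@(np.array(X,float)-np.array(p['position'])); return np.array([p['fx']*c[0]/c[2]+p['cx'],p['fy']*c[1]/c[2]+p['cy']]).round(1)
def tri(obs):
    A=np.zeros((3,3));b=np.zeros(3)
    for p,uv in obs:
        o,d=ray(p,uv);d=d/np.linalg.norm(d);M=np.eye(3)-np.outer(d,d);A+=M;b+=M@o
    return np.linalg.solve(A,b).round(1)
def save(p,n): cv2.imwrite('pics/'+n,p['img'][:,:,::-1])
E
python3 - <<'E'
from h import *
t=viewer.grab_frame('top');s=viewer.grab_frame('side')
for n,p in (('top',t),('side',s)):
    save(p,n+'0.png');print(n,p['position'],p['attitude'],p['fx'])
    for k in ['bottle','ink_a','cell_pad','display','bottle_cap','switch_pivot','toggle_tip']:
        print(k,[(np.round(d['location'],1).tolist(),round(d['score'],2)) for d in viewer.pinpoint(k,p)])
img=np.hstack([t['img'],s['img']]);cv2.imwrite('pics/both0.png',cv2.resize(img,(800,300))[:,:,::-1])
print(sensors.state())
E
```

```text
top [428.26686375 -32.44067575 913.38067778] [-172.10325922   -0.90845776  -88.36039277] 362.147223177563
bottle [([295.4, 213.7], 0.83), ([232.9, 189.5], 0.76), ([199.4, 225.6], 0.57)]
ink_a [([302.8, 175.6], 0.89), ([329.4, 171.1], 0.79)]
cell_pad [([279.2, 180.9], 0.63)]
display [([303.7, 179.2], 0.68), ([329.5, 174.0], 0.56), ([198.9, 222.4], 0.26)]
bottle_cap [([213.9, 199.1], 0.96), ([178.7, 231.4], 0.88), ([287.8, 233.9], 0.68), ([304.1, 177.3], 0.32)]
switch_pivot [([356.5, 167.4], 0.74)]
toggle_tip [([179.5, 235.1], 0.73), ([358.8, 167.2], 0.5)]
side [467.81094067 847.4720658  638.67556674] [-122.95503721    1.20959677 -177.99200903] 388.74237341733664
bottle [([253.2, 185.1], 0.7), ([261.3, 226.1], 0.61), ([231.0, 212.9], 0.58), ([223.6, 186.6], 0.48)]
ink_a [([226.1, 184.2], 0.52), ([222.0, 170.5], 0.44)]
cell_pad [([221.2, 174.2], 0.5)]
display [([224.7, 184.4], 0.63)]
bottle_cap [([276.9, 243.7], 0.98), ([236.6, 224.3], 0.97), ([266.5, 185.8], 0.71)]
switch_pivot [([220.3, 152.4], 0.55)]
toggle_tip [([222.9, 145.2], 0.54)]
{'time_s': 0.8, 'qpos': array([ 6.82963992e+01,  1.83084262e+01,  8.96387546e+01, -5.51880612e-04,
        7.20432133e+01, -1.14544827e+00]), 'qvel': array([-0.13892068, -0.00354331, -0.0145108 ,  0.01113447, -0.09217236,
        0.04098715]), 'effort': array([-1.28184151e-03, -4.12302053e+01, -2.32222760e+01,  7.28403591e-02,
        3.77427670e-02,  9.42955751e-06]), 'ee_pos': array([201.91946105, 538.39788157, 228.01244749]), 'ee_rot': array([1.79990407e+02, 7.16947251e-04, 1.59442018e+02]), 'force': array([-0.72014039, -0.00839406,  0.35697403]), 'torque': array([ 0.00055673, -0.01938282, -0.00010477]), 'gripper_force': 0.0, 'gripper_width': 91.0293395512546}
```

View pics/top0.png

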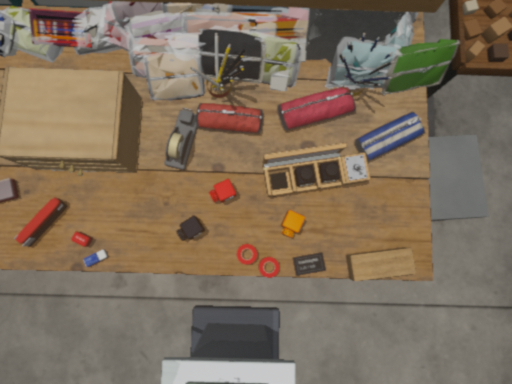

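View pics/side0.png

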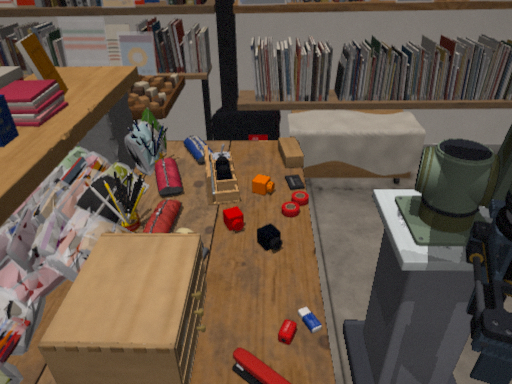

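The top view shows four look-alikes:
- The dark bottle at (190,228), which is the one I want.
- The red one at (224,190) and the orange one at (292,223), both decoys.
- The dark bottles standing in the tray at about (304,175) and (330,171).

The empty cell is probably the left one at (279,180). I'll check with one close crop.

```bash
python3 - <<'E'
from h import *
t=viewer.grab_frame('top');s=viewer.grab_frame('side')
a=cv2.resize(t['img'][205:250,165:225],(400,300),interpolation=cv2.INTER_CUBIC)
b=cv2.resize(t['img'][140:206,260:375],(400,230),interpolation=cv2.INTER_CUBIC)
c=cv2.resize(s['img'][220:256,246:294],(400,300),interpolation=cv2.INTER_CUBIC)
d=cv2.resize(s['img'][140:206,195:255],(270,297),interpolation=cv2.INTER_CUBIC)
o=np.zeros((600,800,3),np.uint8);o[:300,:400]=a;o[:230,400:]=b;o[300:,:400]=c;o[300:597,400:670]=d
cv2.imwrite('pics/crop.png',o[:,:,::-1])
print('cap',tri([(t,(178.7,231.4)),(s,(276.9,243.7))]),onz(t,(178.7,231.4),22))
print('bot',tri([(t,(199.4,225.6)),(s,(261.3,226.1))]),onz(t,(199.4,225.6),22))
print('tip',onz(t,(358.8,167.2),82),'piv',onz(t,(356.5,167.4),46),'pad',onz(t,(279.2,180.9),6),'a',onz(t,(302.8,175.6),6),'b',onz(t,(329.4,171.1),6))
E
```

```text
cap [450.  132.1  27.1] [456.  132.7  22. ]
bot [476.5  80.7  39.3] [471.6  83.   22. ]
tip [ 616.7 -292.4   82. ] piv [ 624.2 -297.9   46. ] pad [ 591.8 -112.1    6. ] a [ 607.4 -172.2    6. ] b [ 621.3 -240.3    6. ]
```

View pics/crop.png

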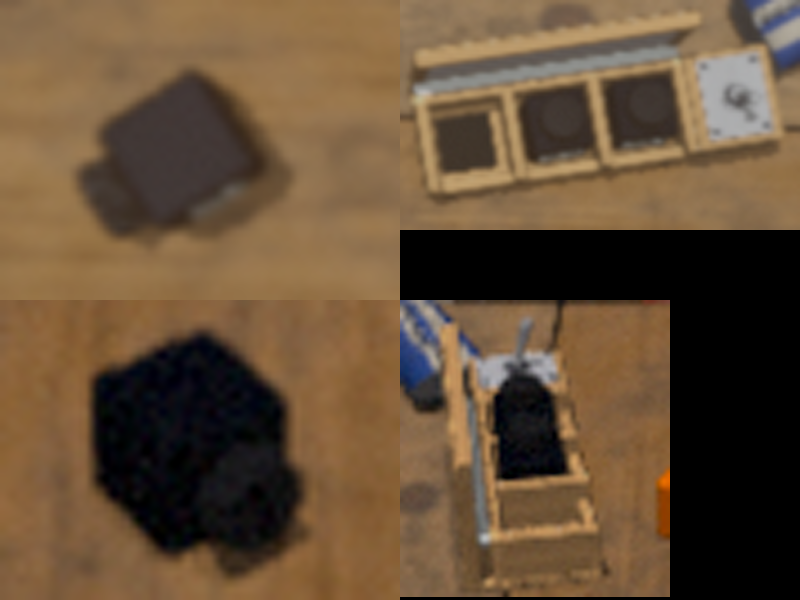

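The crop confirms it. The fallen dark bottle is at about (192,227), with its cap at the lower left near (182,234). The left cell at (279,180) is empty with a pad, the other two cells hold bottles, and the lever is at (358,167). I'll move over the bottle and look from near.

```bash
cat >> h.py <<'E'
def T(pos,rot):
    M=np.eye(4);M[:3,:3]=rot;M[:3,3]=pos;return M
def down(yaw,tilt=0): # tilt: turn about tool y, deg
    return (R.from_euler('z',yaw,degrees=True)*R.from_euler('x',180,degrees=True)*R.from_euler('y',tilt,degrees=True)).as_matrix()
def cur():
    s=sensors.state();return T(s['ee_pos'],Rm(s['ee_rot']))
def rows(A,B,n):
    D=np.linalg.inv(A)@B;w=R.from_matrix(D[:3,:3]).as_rotvec()/n
    S=sum(R.from_rotvec(w*k).as_matrix() for k in range(n))
    p=np.linalg.solve(S,D[:3,3])/10
    print(n,'rows of',p.round(2).tolist(),w.round(3).tolist())
E
python3 - <<'E'
from h import *
rows(cur(),T((450,110,250),down(125)),15)
E
```

```text
15 rows of [-3.08, -1.32, -0.15] [0.0, -0.0, 0.04]
```

Call:
step_arm:
  plan: [-3.08, -1.32, -0.15, 0, 0, 0.04, -3.08, -1.32, -0.15, 0, 0, 0.04, -3.08, -1.32, -0.15, 0, 0, 0.04, -3.08, -1.32, -0.15, 0, 0, 0.04, -3.08, -1.32, -0.15, 0, 0, 0.04]

```text
time_s: 1.32
ee_pos: [314.0, 412.3, 235.6]
ee_rot: [180.0, 0.0, 147.9]
force: [1.1, 0.8, -0.5]
gripper_width: 91.4
gripper_force: 0.0
```

Call:
step_arm:
  plan: [-3.08, -1.32, -0.15, 0, 0, 0.04, -3.08, -1.32, -0.15, 0, 0, 0.04, -3.08, -1.32, -0.15, 0, 0, 0.04, -3.08, -1.32, -0.15, 0, 0, 0.04, -3.08, -1.32, -0.15, 0, 0, 0.04]

```text
time_s: 1.73
ee_pos: [398.0, 267.4, 243.2]
ee_rot: [180.0, 0.0, 136.4]
force: [0.3, -0.8, -0.1]
gripper_width: 91.1
gripper_force: 0.0
```

Call:
step_arm:
  plan: [-3.08, -1.32, -0.15, 0, 0, 0.04, -3.08, -1.32, -0.15, 0, 0, 0.04, -3.08, -1.32, -0.15, 0, 0, 0.04, -3.08, -1.32, -0.15, 0, 0, 0.04, -3.08, -1.32, -0.15, 0, 0, 0.04]

```text
time_s: 2.15
ee_pos: [451.5, 108.9, 250.7]
ee_rot: [180.0, 0.0, 125.0]
force: [1.4, 0.4, -0.1]
gripper_width: 91.4
gripper_force: 0.0
```

Call:
step_arm:
  plan: [0, 0, 0, 0, 0, 0, 0, 0, 0, 0, 0, 0]

```text
time_s: 2.32
ee_pos: [451.3, 109.2, 250.6]
ee_rot: [180.0, -0.0, 124.9]
force: [-0.2, -0.7, 0.4]
gripper_width: 91.3
gripper_force: 0.0
```

```bash
python3 - <<'E'
from h import *
p=viewer.grab_frame('wrist');save(p,'w1.png')
print(p['position'],p['attitude'],p['fx'],sensors.state()['time_s'])
for k in ['bottle','bottle_cap','display','cell_pad']:
    for f in (viewer.pinpoint,viewer.boxes_of): print(k,[(np.round(d['location'],1).tolist(),round(d['score'],2),onz(p,d['location'],22)) for d in f(k,p)])
E
```

```text
[406.29421815 175.21876672 406.20655447] [ 1.63748747e+02 -1.00866638e-01  3.49130190e+01] 274.312285018275 2.3667
bottle [([256.7, 194.2], 0.87, array([478.4,  79.5,  22. ])), ([190.4, 313.2], 0.67, array([ 507.2, -155.6,   22. ])), ([275.0, 263.6], 0.64, array([568.3,   1.8,  22. ]))]
bottle [([258.6, 177.0], 0.76, array([465.7, 102.3,  22. ])), ([279.4, 242.7], 0.75, array([552.3,  35.2,  22. ]))]
bottle_cap [([284.1, 232.7], 0.98, array([548.2,  52.9,  22. ])), ([259.6, 155.3], 0.85, array([448.8, 128.8,  22. ])), ([173.7, 286.9], 0.75, array([ 458.3, -127.1,   22. ]))]
bottle_cap [([259.5, 176.0], 0.96, array([465.9, 104.2,  22. ])), ([181.8, 302.9], 0.9, array([ 484.9, -146.2,   22. ])), ([280.9, 244.2], 0.56, array([555.7,  34.5,  22. ]))]
display [([231.4, 334.7], 0.63, array([ 588.4, -153.4,   22. ]))]
display [([244.4, 304.0], 0.62, array([571.3, -88.6,  22. ]))]
cell_pad [([249.6, 312.6], 0.47, array([588.2, -97.8,  22. ]))]
cell_pad [([258.5, 176.3], 0.75, array([465., 103.,  22.])), ([236.1, 314.0], 0.45, array([ 571.1, -113.1,   22. ]))]
```

View pics/w1.png

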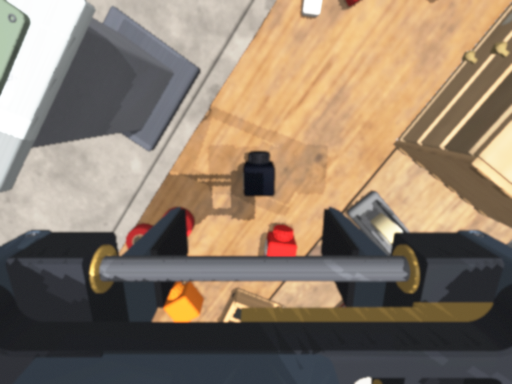

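The wrist view shows the dark bottle at (258,176) with its cap at (259,156), so its axis runs almost along tool x. I'll segment it to get the exact heading.

```bash
python3 - <<'E'
from h import *
p=viewer.grab_frame('wrist');g=p['img'].max(2)[140:215,225:295]
m=(g<55).astype(np.uint8)
n,l,st,c=cv2.connectedComponentsWithStats(m);k=1+st[1:,4].argmax();m=l==k
for r in range(0,75,3):
    c=np.where(m[r])[0]
    if len(c): print(r+140,c.min()+225,c.max()+225,len(c))
for X in [(452.8,126.2,22)]: print(proj(p,X))
# predicted corners for body for heading h
for h in (121,125):
    c=np.array([np.cos(np.radians(h)),np.sin(np.radians(h)),0]);s=np.array([-c[1],c[0],0])
    b=np.array([477,81,0])
    print(h,[proj(p,b+c*u+s*v+np.array([0,0,z])).tolist() for z in(0,44) for u in(0,44) for v in(-22,22)],proj(p,b+60*c+[0,0,22]))
E
```

```text
155 249 266 18
158 249 267 13
161 248 267 16
164 245 270 26
167 244 272 29
170 243 272 30
173 243 272 30
176 244 272 29
179 244 272 29
182 244 272 29
185 244 272 29
188 244 272 29
191 244 272 29
194 244 272 29
[260.5 159.7]
121 [[270.1, 190.8], [241.7, 188.9], [272.7, 162.8], [243.5, 160.7], [271.9, 199.9], [240.3, 197.7], [274.9, 169.0], [242.3, 166.6]] [259.2 153.4]
125 [[270.2, 189.9], [241.7, 189.8], [270.8, 161.7], [241.4, 161.6], [272.0, 198.9], [240.3, 198.8], [272.7, 167.8], [240.0, 167.7]] [256.2 153.3]
```

```bash
python3 - <<'E'
from h import *
Rp=down(124.5,-40);G=np.array([460.4,110.3,28]);d=Rp[:,2];print(d)
A=T(G+5*d-110*d,Rp);B=T(G+5*d,Rp)
rows(cur(),A,10);rows(A,B,5)
E
```

```text
[ 0.36407891 -0.5297381  -0.76604444]
10 rows of [1.04, 0.08, 1.18] [0.0, -0.07, 0.001]
5 rows of [0.0, -0.0, 2.2] [-0.0, 0.0, -0.0]
```

Call:
step_arm:
  plan: [1.04, 0.08, 1.18, 0, -0.07, 0.001, 1.04, 0.08, 1.18, 0, -0.07, 0.001, 1.04, 0.08, 1.18, 0, -0.07, 0.001, 1.04, 0.08, 1.18, 0, -0.07, 0.001, 1.04, 0.08, 1.18, 0, -0.07, 0.001]

```text
time_s: 3.23
ee_pos: [429.6, 148.8, 185.2]
ee_rot: [179.8, 20.2, 124.7]
force: [0.2, -0.2, 0.1]
gripper_width: 91.0
gripper_force: 0.0
```

Call:
step_arm:
  plan: [1.04, 0.08, 1.18, 0, -0.07, 0.001, 1.04, 0.08, 1.18, 0, -0.07, 0.001, 1.04, 0.08, 1.18, 0, -0.07, 0.001, 1.04, 0.08, 1.18, 0, -0.07, 0.001, 1.04, 0.08, 1.18, 0, -0.07, 0.001]

```text
time_s: 3.65
ee_pos: [422.8, 166.3, 108.7]
ee_rot: [179.6, 40.2, 124.3]
force: [0.1, -0.8, -0.2]
gripper_width: 91.1
gripper_force: 0.0
```

Call:
step_arm:
  plan: [0, 0, 0, 0, 0, 0, 0, 0, 0, 0, 0, 0]

```text
time_s: 3.82
ee_pos: [422.2, 165.7, 108.2]
ee_rot: [-180.0, 40.1, 124.7]
force: [-0.1, 0.5, 0.2]
gripper_width: 91.4
gripper_force: 0.0
```

```bash
python3 - <<'E'
from h import *
p=viewer.grab_frame('wrist');save(p,'w2.png')
Rp=down(124.5,-40);G=np.array([460.4,110.3,28]);d=Rp[:,2]
rows(cur(),T(G+5*d,Rp),5)
c=np.array([np.cos(np.radians(124.5)),np.sin(np.radians(124.5)),0]);s=np.array([-c[1],c[0],0]);b=np.array([477.4,85.6,0])
for u in(0,44):
  for v in(-22,22): cv2.circle(p['img'],tuple(int(i) for i in proj(p,b+c*u+s*v+np.array([0,0,44])).round()),2,(0,255,0),-1)
cv2.imwrite('pics/w2.png',p['img'][:,:,::-1])
E
```

```text
5 rows of [0.02, -0.01, 2.2] [0.001, 0.0, -0.0]
```

View pics/w2.png

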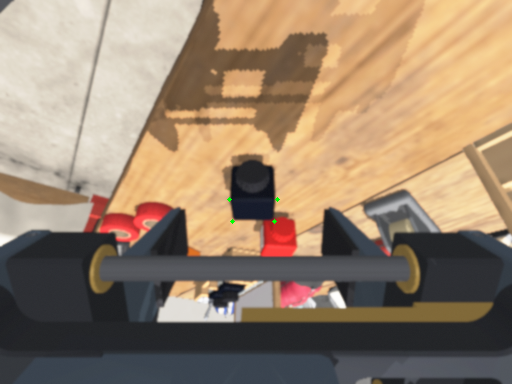

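The predicted top-face corners (229–278, 199–221) fall on the bottle's edges within about 1–2 px, with the cap end facing the camera at (252,178). I'll move in and grip.

Call:
step_arm:
  plan: [0, 0, 2.2, 0, 0, 0, 0, 0, 2.2, 0, 0, 0, 0, 0, 2.2, 0, 0, 0, 0, 0, 2.2, 0, 0, 0, 0, 0, 2.2, 0, 0, 0]

```text
time_s: 4.28
ee_pos: [465.0, 106.4, 26.1]
ee_rot: [179.4, 40.0, 124.0]
force: [0.4, -0.3, -0.0]
gripper_width: 91.5
gripper_force: 0.0
```

Call:
step_arm:
  plan: [0, 0, 0, 0, 0, 0, 0, 0, 0, 0, 0, 0]

```text
time_s: 4.45
ee_pos: [464.0, 106.1, 25.9]
ee_rot: [179.6, 40.1, 124.1]
force: [-0.0, -0.2, 0.8]
gripper_width: 91.3
gripper_force: 0.0
```

Call:
step_arm:
  plan: [0, 0, 0, 0, 0, 0, 0, 0, 0, 0, 0, 0, 0, 0, 0, 0, 0, 0, 0, 0, 0, 0, 0, 0, 0, 0, 0, 0, 0, 0]
  hand: 3.5
  newtons: 25

```text
time_s: 4.87
ee_pos: [463.3, 107.5, 25.3]
ee_rot: [179.7, 40.1, 124.4]
force: [-0.3, 0.2, -0.0]
gripper_width: 60.8
gripper_force: 0.0
```

Call:
step_arm:
  plan: [0, 0, 0, 0, 0, 0, 0, 0, 0, 0, 0, 0, 0, 0, 0, 0, 0, 0]

```text
time_s: 5.12
ee_pos: [463.0, 106.9, 24.9]
ee_rot: [179.8, 40.1, 124.4]
force: [-0.8, 0.7, 2.2]
gripper_width: 43.7
gripper_force: 25.0
```

```bash
python3 - <<'E'
from h import *
C=cur();h=np.radians(124.4);c=np.array([np.cos(h),np.sin(h),0]);up=np.array([0,0,1.])
# bottle frame at pick: z=c, x=up, y=c x up
O=T((477.4,85.6,22),np.c_[up,np.cross(c,up),c])
rel=np.linalg.inv(O)@C
up_lift=C.copy();up_lift[:3,3]+=[0,0,50]
def stand(z):return T((475,185,z),np.c_[-c,np.cross(c,up),up])@rel
print(rel.round(2));print(stand(60).round(2))
rows(C,up_lift,3);rows(up_lift,stand(70),20);rows(stand(70),stand(4),4);rows(stand(5),stand(0),5)
E
```

```text
[[-0.64  0.   -0.76  2.87]
 [ 0.    1.    0.    0.13]
 [ 0.76  0.   -0.64 25.76]
 [ 0.    0.    0.    1.  ]]
[[-3.6000e-01  8.3000e-01 -4.3000e-01  4.7673e+02]
 [ 5.3000e-01  5.6000e-01  6.3000e-01  1.8270e+02]
 [ 7.6000e-01  0.0000e+00 -6.4000e-01  8.5760e+01]
 [ 0.0000e+00  0.0000e+00  0.0000e+00  1.0000e+00]]
3 rows of [-1.07, 0.0, -1.27] [0.0, -0.0, -0.0]
20 rows of [0.31, 0.27, -0.1] [0.0, 0.079, 0.0]
4 rows of [-1.26, -0.0, 1.06] [0.0, 0.0, 0.0]
5 rows of [-0.08, -0.0, 0.06] [0.0, 0.0, 0.0]
```

Call:
step_arm:
  plan: [-1.07, 0, -1.27, 0, 0, 0, -1.07, 0, -1.27, 0, 0, 0, -1.07, 0, -1.27, 0, 0, 0]

```text
time_s: 5.37
ee_pos: [462.6, 106.8, 74.7]
ee_rot: [179.9, 40.1, 124.5]
force: [0.2, 0.8, -0.4]
gripper_width: 43.8
gripper_force: 25.0
```

Call:
step_arm:
  plan: [0.31, 0.27, -0.1, 0, 0.079, 0, 0.31, 0.27, -0.1, 0, 0.079, 0, 0.31, 0.27, -0.1, 0, 0.079, 0, 0.31, 0.27, -0.1, 0, 0.079, 0, 0.31, 0.27, -0.1, 0, 0.079, 0]

```text
time_s: 5.78
ee_pos: [465.0, 127.9, 71.1]
ee_rot: [179.8, 17.3, 124.5]
force: [-1.2, 0.4, -2.1]
gripper_width: 43.9
gripper_force: 25.0
```

Call:
step_arm:
  plan: [0.31, 0.27, -0.1, 0, 0.079, 0, 0.31, 0.27, -0.1, 0, 0.079, 0, 0.31, 0.27, -0.1, 0, 0.079, 0, 0.31, 0.27, -0.1, 0, 0.079, 0, 0.31, 0.27, -0.1, 0, 0.079, 0]

```text
time_s: 6.2
ee_pos: [467.1, 148.5, 73.9]
ee_rot: [179.8, -5.4, 124.6]
force: [-0.6, -0.3, -0.9]
gripper_width: 44.3
gripper_force: 25.0
```

Call:
step_arm:
  plan: [0.31, 0.27, -0.1, 0, 0.079, 0, 0.31, 0.27, -0.1, 0, 0.079, 0, 0.31, 0.27, -0.1, 0, 0.079, 0, 0.31, 0.27, -0.1, 0, 0.079, 0, 0.31, 0.27, -0.1, 0, 0.079, 0]

```text
time_s: 6.62
ee_pos: [470.7, 167.2, 82.4]
ee_rot: [179.8, -28.0, 124.7]
force: [-0.3, 0.3, -1.2]
gripper_width: 43.6
gripper_force: 25.0
```

Call:
step_arm:
  plan: [0.31, 0.27, -0.1, 0, 0.079, 0, 0.31, 0.27, -0.1, 0, 0.079, 0, 0.31, 0.27, -0.1, 0, 0.079, 0, 0.31, 0.27, -0.1, 0, 0.079, 0, 0.31, 0.27, -0.1, 0, 0.079, 0]

```text
time_s: 7.03
ee_pos: [476.6, 182.3, 95.4]
ee_rot: [179.7, -50.6, 124.8]
force: [0.1, -0.4, -1.5]
gripper_width: 43.7
gripper_force: 25.0
```

Call:
step_arm:
  plan: [0, 0, 0, 0, 0, 0, 0, 0, 0, 0, 0, 0]

```text
time_s: 7.2
ee_pos: [476.3, 182.0, 94.3]
ee_rot: [179.9, -50.4, 124.6]
force: [0.0, -0.2, -0.3]
gripper_width: 43.8
gripper_force: 25.0
```

```bash
python3 - <<'E'
from h import *
p=viewer.grab_frame('wrist');s=viewer.grab_frame('side');print(sensors.state()['qpos'].round(0))
o=np.zeros((384,800,3),np.uint8);o[:,:512]=p['img'];print(proj(s,(475,185,90)))
u,v=proj(s,(475,185,90)).astype(int);o[:288,512:]=cv2.resize(s['img'][v-40:v+40,u-40:u+40],(288,288))
cv2.imwrite('pics/w3.png',o[:,:,::-1])
C=cur();h=np.radians(124.4);c=np.array([np.cos(h),np.sin(h),0]);up=np.array([0,0,1.])
rel=np.array([[-0.643,0,-.766,2.87],[0,1,0,.13],[.766,0,-.643,25.76],[0,0,0,1]])
def stand(z):return T((475,185,z),np.c_[-c,np.cross(c,up),up])@rel
print((C-stand(70)).round(2))
rows(C,stand(4),5)
E
```

```text
[ -3.  36. 100.  38.  82. -57.]
[263.8 237.3]
[[-0.   -0.   -0.   -0.66]
 [-0.01  0.    0.   -0.04]
 [ 0.    0.    0.   -0.19]
 [ 0.    0.    0.    0.  ]]
5 rows of [-1.02, 0.01, 0.84] [-0.0, -0.001, 0.001]
```

View pics/w3.png

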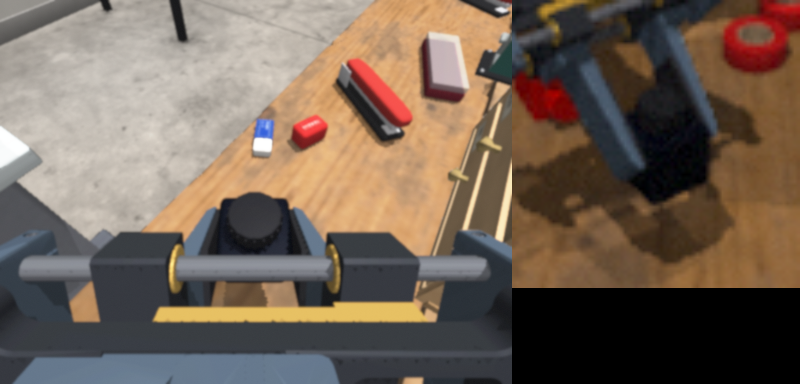

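The bottle is held cap up (cap at about (253,217) in the wrist half, and upright in the side crop). Next I'll lower it.

Call:
step_arm:
  plan: [-1.02, 0, 0.84, 0, 0, 0, -1.02, 0, 0.84, 0, 0, 0, -1.02, 0, 0.84, 0, 0, 0, -1.02, 0, 0.84, 0, 0, 0, -1.02, 0, 0.84, 0, 0, 0]

```text
time_s: 7.72
ee_pos: [476.1, 183.0, 28.4]
ee_rot: [179.8, -50.5, 124.7]
force: [3.3, -9.7, 32.8]
gripper_width: 44.0
gripper_force: 25.0
```

Call:
step_arm:
  plan: [-0.08, 0, 0.06, 0, 0, 0, -0.08, 0, 0.06, 0, 0, 0, 0, 0, 0, 0, 0, 0]

```text
time_s: 7.97
ee_pos: [475.9, 183.1, 27.4]
ee_rot: [179.8, -50.6, 124.7]
force: [-0.9, 2.0, 1.4]
gripper_width: 43.8
gripper_force: 25.0
```

Call:
step_arm:
  plan: [-0.08, 0, 0.06, 0, 0, 0, 0, 0, 0, 0, 0, 0]

```text
time_s: 8.13
ee_pos: [476.0, 183.1, 27.4]
ee_rot: [179.8, -50.7, 124.7]
force: [-1.3, -0.1, 7.0]
gripper_width: 43.9
gripper_force: 25.0
```

```bash
python3 - <<'E'
from h import *
p=viewer.grab_frame('wrist');s=viewer.grab_frame('side')
o=np.zeros((384,800,3),np.uint8);o[:,:512]=p['img']
u,v=proj(s,(475,185,30)).astype(int);o[:288,512:]=cv2.resize(s['img'][v-30:v+30,u-30:u+30],(288,288))
cv2.imwrite('pics/w4.png',np.clip(o[:,:,::-1]*1.6,0,255))
print(sensors.state()['force'])
E
```

```text
[-0.91420792 -0.48212371  6.0441565 ][ WARN:0@0.946] global loadsave.cpp:1063 imwrite_ Unsupported depth image for selected encoder is fallbacked to CV_8U.
```

View pics/w4.png

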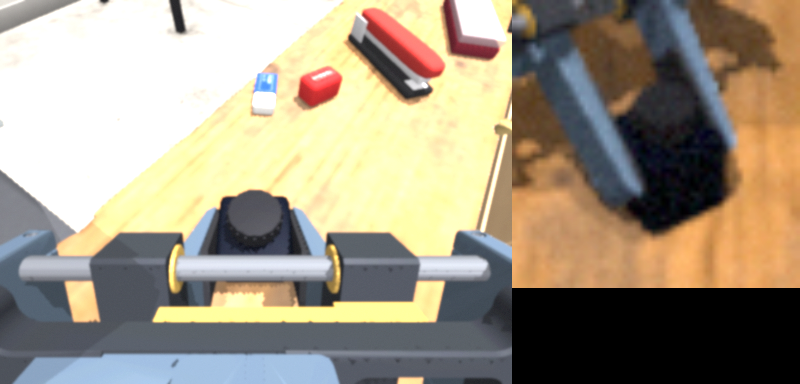

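The bottle stands on the counter (cap at about (253,218) in the wrist half) and carries 6–7 N of contact. I'll release it and back off.

Call:
step_arm:
  plan: [0, 0, 0, 0, 0, 0, 0, 0, 0, 0, 0, 0, 0, 0, 0, 0, 0, 0, 0, 0, 0, 0, 0, 0, 0, 0, 0, 0, 0, 0]
  hand: 8

```text
time_s: 8.65
ee_pos: [476.8, 182.5, 26.2]
ee_rot: [179.7, -50.4, 124.8]
force: [0.1, -0.1, 0.5]
gripper_width: 74.4
gripper_force: 0.0
```

Call:
step_arm:
  plan: [0, 0, -1, 0, 0, 0, 0, 0, -2, 0, 0, 0, 0, 0, -2.5, 0, 0, 0, 0, 0, -2.5, 0, 0, 0, 0, 0, -2.5, 0, 0, 0]

```text
time_s: 9.07
ee_pos: [523.1, 114.5, 94.5]
ee_rot: [179.7, -50.4, 124.8]
force: [-0.1, 0.4, -0.4]
gripper_width: 79.5
gripper_force: 0.0
```

```bash
python3 - <<'E'
from h import *
rows(cur(),T((490,165,190),down(124.6)),10)
E
```

```text
10 rows of [1.01, 0.02, -0.58] [0.0, -0.088, 0.0]
```

Call:
step_arm:
  plan: [1.01, 0.02, -0.58, 0, -0.088, 0, 1.01, 0.02, -0.58, 0, -0.088, 0, 1.01, 0.02, -0.58, 0, -0.088, 0, 1.01, 0.02, -0.58, 0, -0.088, 0, 1.01, 0.02, -0.58, 0, -0.088, 0]

```text
time_s: 9.48
ee_pos: [512.8, 131.5, 149.3]
ee_rot: [179.7, -24.9, 124.6]
force: [0.8, 0.3, 0.2]
gripper_width: 80.0
gripper_force: 0.0
```

Call:
step_arm:
  plan: [1.01, 0.02, -0.58, 0, -0.088, 0, 1.01, 0.02, -0.58, 0, -0.088, 0, 1.01, 0.02, -0.58, 0, -0.088, 0, 1.01, 0.02, -0.58, 0, -0.088, 0, 1.01, 0.02, -0.58, 0, -0.088, 0]

```text
time_s: 9.9
ee_pos: [490.0, 166.3, 190.6]
ee_rot: [179.6, 0.3, 124.4]
force: [-0.2, 0.1, -0.8]
gripper_width: 79.8
gripper_force: 0.0
```

Call:
step_arm:
  plan: [0, 0, 0, 0, 0, 0, 0, 0, 0, 0, 0, 0]

```text
time_s: 10.07
ee_pos: [489.1, 167.3, 189.7]
ee_rot: [179.7, -0.0, 124.7]
force: [1.2, -0.7, -0.0]
gripper_width: 80.0
gripper_force: 0.0
```

```bash
python3 - <<'E'
from h import *
p=viewer.grab_frame('wrist')
print(cur()[:3,3].round(1))
for k in ['bottle','bottle_cap']: print(k,[(np.round(d['location'],1).tolist(),round(d['score'],2),onz(p,d['location'],0 if k=='bottle' else 53)) for d in viewer.pinpoint(k,p)])
print(proj(p,(474.4,185.5,60)),proj(p,(474.4,185.5,0)))
c=proj(p,(474.4,185.5,60))
# outline of predicted cap top and glass
h=np.radians(124.5)
for r,z,n,q in((15,60,40,0),(22*2**.5,44,4,np.pi/4),(22*2**.5,0,4,np.pi/4)):
    P=np.array([proj(p,(474.4+r*np.cos(h+q+a),185.5+r*np.sin(h+q+a),z)) for a in np.arange(n)*2*np.pi/n])
    cv2.polylines(p['img'],[P.astype(np.int32)],True,(0,255,0),1)
u,v=c.astype(int);u0=max(u-80,0);v0=max(v-60,0)
cv2.imwrite('pics/w5.png',cv2.resize(cv2.convertScaleAbs(p['img'][v0:v0+120,u0:u0+160,::-1],alpha=1.5),(800,600)));print(u0,v0)
E
```

```text
[489.5 166.4 189. ]
bottle [([232.5, 300.3], 0.74, array([574.3,  -8.3,   0. ])), ([251.7, 157.1], 0.62, array([476.1, 184.4,   0. ]))]
bottle_cap [([236.8, 271.4], 0.77, array([535.7,  66.4,  53. ])), ([252.2, 163.7], 0.57, array([475.7, 186.3,  53. ]))]
[250.8 164.9] [251.1 155.7]
170 104
```

View pics/w5.png

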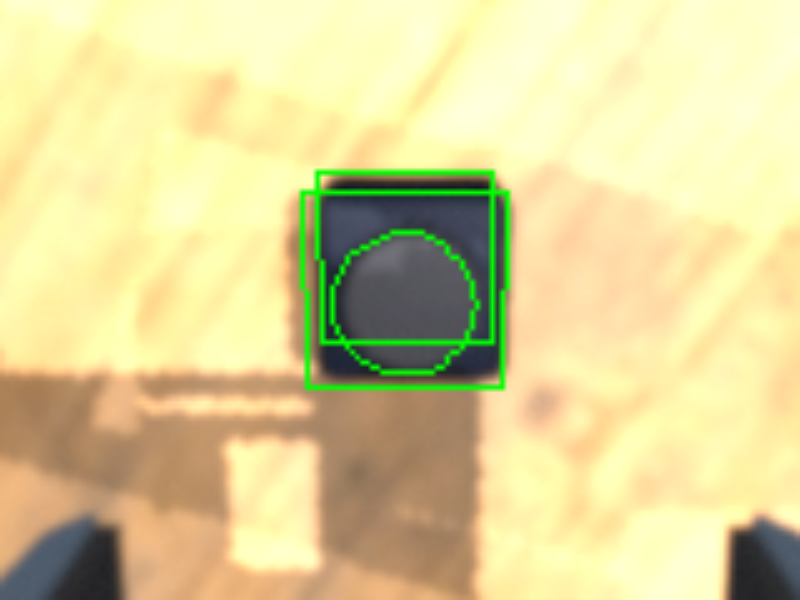

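The bottle stands free and upright, and the predicted outlines match to about 1 px. The cap is at roughly (475.5, 186). I'll take it by the cap.

```bash
python3 - <<'E'
from h import *
A=T((475.5,186,100),down(124.6));rows(cur(),A,5);rows(A,T((475.5,186,62),down(124.6)),5)
E
```

```text
5 rows of [0.5, -0.01, 1.77] [0.0, -0.0, -0.001]
5 rows of [-0.0, 0.0, 0.76] [-0.0, -0.0, 0.0]
```

Call:
step_arm:
  plan: [0.5, 0, 1.77, 0, 0, 0, 0.5, 0, 1.77, 0, 0, 0, 0.5, 0, 1.77, 0, 0, 0, 0.5, 0, 1.77, 0, 0, 0, 0.5, 0, 1.77, 0, 0, 0]

```text
time_s: 10.63
ee_pos: [476.1, 185.9, 98.7]
ee_rot: [179.9, -0.0, 124.4]
force: [0.6, 0.3, 0.6]
gripper_width: 80.0
gripper_force: 0.0
```

Call:
step_arm:
  plan: [0, 0, 0.76, 0, 0, 0, 0, 0, 0.76, 0, 0, 0, 0, 0, 0.76, 0, 0, 0, 0, 0, 0.76, 0, 0, 0, 0, 0, 0.76, 0, 0, 0]

```text
time_s: 11.05
ee_pos: [476.5, 187.1, 62.0]
ee_rot: [179.7, 0.0, 124.5]
force: [-0.2, -0.1, 0.1]
gripper_width: 79.7
gripper_force: 0.0
```

Call:
step_arm:
  plan: [0, 0, 0, 0, 0, 0, 0, 0, 0, 0, 0, 0]

```text
time_s: 11.22
ee_pos: [475.7, 187.2, 62.0]
ee_rot: [179.8, -0.0, 124.5]
force: [-1.0, -0.1, 0.1]
gripper_width: 80.0
gripper_force: 0.0
```

```bash
python3 - <<'E'
from h import *
rows(cur(),T((475.5,186,62),down(124.6)),1)
E
```

```text
1 rows of [-0.08, -0.09, 0.0] [0.003, -0.0, -0.001]
```

Call:
step_arm:
  plan: [0, 0, 0, 0, 0, 0, 0, 0, 0, 0, 0, 0, 0, 0, 0, 0, 0, 0, 0, 0, 0, 0, 0, 0, 0, 0, 0, 0, 0, 0]
  hand: 2.5
  newtons: 25

```text
time_s: 11.63
ee_pos: [475.9, 187.4, 62.5]
ee_rot: [179.8, 0.0, 124.5]
force: [-0.6, 0.3, -0.1]
gripper_width: 50.0
gripper_force: 0.0
```

Call:
step_arm:
  plan: [0, 0, 0, 0, 0, 0, 0, 0, 0, 0, 0, 0, 0, 0, 0, 0, 0, 0]

```text
time_s: 11.88
ee_pos: [475.5, 187.2, 62.2]
ee_rot: [179.8, -0.0, 124.5]
force: [0.2, 0.4, -1.2]
gripper_width: 29.3
gripper_force: 11.1
```

Call:
step_arm:
  plan: [0, 0, -1, 0, 0, 0, 0, 0, -2, 0, 0, 0, 0, 0, -2.5, 0, 0, 0, 0, 0, -2.5, 0, 0, 0, 0, 0, -2.5, 0, 0, 0]

```text
time_s: 12.3
ee_pos: [475.2, 187.0, 168.8]
ee_rot: [179.8, -0.0, 124.5]
force: [0.2, 0.0, -1.2]
gripper_width: 29.1
gripper_force: 24.9
```

```bash
python3 - <<'E'
from h import *
t=viewer.grab_frame('top')
for k,z in [('display',0),('ink_a',6),('cell_pad',6),('switch_pivot',46),('toggle_tip',82)]: print(k,[(np.round(d['location'],1).tolist(),round(d['score'],2),onz(t,d['location'],z)) for d in viewer.pinpoint(k,t)])
# fit pale-wood tray outline: detect crisp corners by overlaying hypotheses in large crop
cx,cy,yaw=606.5,-174,13.5
def D(x,y,z):
    a=np.radians(yaw);return (cx+x*np.cos(a)-y*np.sin(a),cy+x*np.sin(a)+y*np.cos(a),z)
im=cv2.resize(t['img'][135:210,255:380],None,fx=6,fy=6,interpolation=cv2.INTER_CUBIC)
def pl(pts,col):
    P=np.array([(proj(t,D(*q))-[255,135])*6+2.5 for q in pts]);cv2.polylines(im,[P.astype(np.int32)],True,col,1)
for y in(62,0,-62): pl([(-27,y-27,40 if 0 else 32),(27,y-27,40),(27,y+27,40),(-27,y+27,32)],(0,255,0))
pl([(-35,-159,42),(35,-159,42),(35,-97,42),(-35,-97,42)],(0,255,255))
pl([(44,-97,98),(54,-97,98),(54,97,98),(44,97,98)],(255,0,0))
cv2.imwrite('pics/t2.png',im[:,:,::-1])
E
```

```text
display [([303.5, 178.4], 0.93, array([ 601.3, -175. ,    0. ])), ([304.6, 175.4], 0.64, array([ 609.2, -177.7,    0. ]))]
ink_a [([328.6, 175.2], 0.95, array([ 610.5, -238.3,    6. ])), ([296.7, 176.3], 0.93, array([ 605.1, -156.6,    6. ]))]
cell_pad [([303.1, 175.9], 0.63, array([ 606.6, -173. ,    6. ])), ([280.2, 177.5], 0.51, array([ 600.6, -114.5,    6. ]))]
switch_pivot [([360.3, 168.3], 0.15, array([ 622.2, -307.3,   46. ]))]
toggle_tip [([362.1, 167.0], 0.39, array([ 617.4, -300.2,   82. ]))]
```

View pics/t2.png

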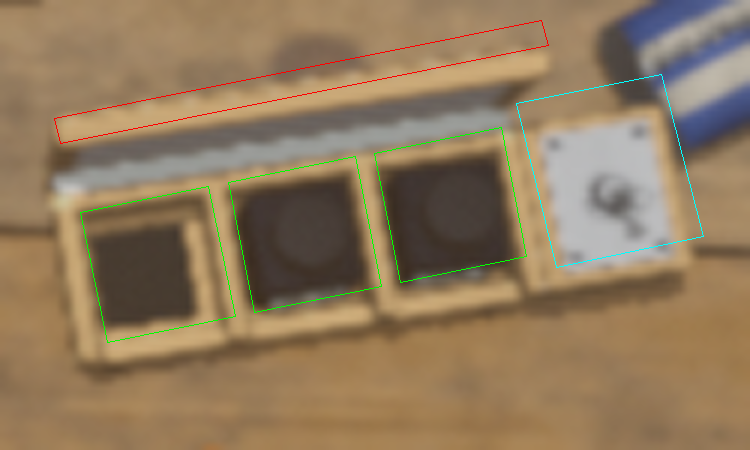

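The tray sits slightly nearer and is turned less than my guess: the box corners are at (690,262), (662,103) and (540,288), and the tray's front-left corner is at (82,358). I'll fit the pose to those.

```bash
python3 - <<'E'
from h import *
from scipy.optimize import least_squares
t=viewer.grab_frame('top')
M=[((-35,97,24),(82,358)),((-35,-159,42),(690,262)),((35,-159,42),(662,103)),((-35,-97,42),(540,288)),((44,97,98),(60,142)),((44,-97,98),(548,76)),((54,-97,98),(545,50))]
def D(v,q):
    a=np.radians(v[2]);x,y,z=q;return (v[0]+x*np.cos(a)-y*np.sin(a),v[1]+x*np.sin(a)+y*np.cos(a),z)
px=lambda uv:(np.array(uv)-2.5)/6+[255,135]
f=lambda v:np.concatenate([proj(t,D(v,q))-px(u) for q,u in M])
r=least_squares(f,(600,-174,10),loss='soft_l1');v=r.x;print(v.round(1),f(v).round(1))
im=cv2.resize(t['img'][135:210,255:380],None,fx=6,fy=6,interpolation=cv2.INTER_CUBIC)
def pl(pts,col):
    P=np.array([(proj(t,D(v,q))-[255,135])*6+2.5 for q in pts]);cv2.polylines(im,[P.astype(np.int32)],True,col,1)
for y in(62,0,-62): pl([(-27,y-27,40),(27,y-27,40),(27,y+27,40),(-27,y+27,40)],(0,255,0))
pl([(-21,41,8),(21,41,8),(21,83,8),(-21,83,8)],(255,0,255))
pl([(-35,-159,42),(35,-159,42),(35,-97,42),(-35,-97,42)],(0,255,255))
pl([(44,-97,98),(54,-97,98),(54,97,98),(44,97,98)],(255,0,0))
cv2.imwrite('pics/t3.png',im[:,:,::-1])
print('cell',np.round(D(v,(0,62,0)),1),'tip',np.round(D(v,(-11,-128,82)),1))
E
```

```text
[ 600. -174.   10.] [ 0.1  2.2  2.3  2.3  1.6  1.3  2.5  1.6  0.6  0.2  1.7 -0.2  1.5 -0. ]
cell [ 589.2 -112.9    0. ] tip [ 611.4 -302.    82. ]
```

View pics/t3.png

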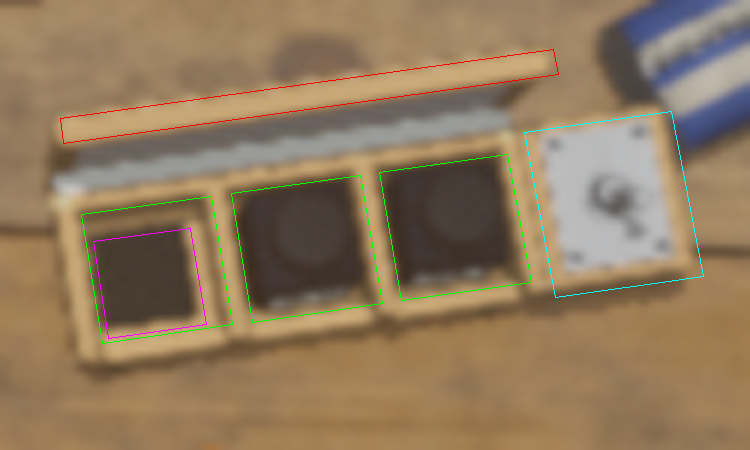

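```bash
sed -i 's/cx.\]).round(1)/cx])/; s/p\[.cy.\]\]).round(1)/p["cy"]])/' h.py; grep -n 'def proj' -A1 h.py; cat >> h.py <<'E'
def D(v,q):
    a=np.radians(v[2]);x,y,z=q;return np.array((v[0]+x*np.cos(a)-y*np.sin(a),v[1]+x*np.sin(a)+y*np.cos(a),z))
E
python3 - <<'E'
from h import *
from scipy.optimize import least_squares
t=viewer.grab_frame('top');s=viewer.grab_frame('side')
M=[((-35,97,24),(82,358)),((-35,-159,42),(690,262)),((35,-159,42),(662,103)),((-35,-97,42),(540,288)),((44,97,98),(60,142)),((44,-97,98),(548,76)),((54,-97,98),(545,50))]
px=lambda uv:(np.array(uv)-2.5)/6+[255,135]
f=lambda v:np.concatenate([proj(t,D(v,q))-px(u) for q,u in M])
r=least_squares(f,(600,-174,10),loss='soft_l1',diff_step=1e-4);v=r.x;print(v.round(1),f(v).round(1))
print('cell',np.round(D(v,(0,62,0)),1),'tip',np.round(D(v,(-11,-128,82)),1),cur()[:3,3])
# pad segmentation in top
g=cv2.cvtColor(t['img'],cv2.COLOR_RGB2GRAY)[160:200,262:296];m=(g<75).astype(np.uint8)
n,l,st,c=cv2.connectedComponentsWithStats(m);print(st[1:],c[1:]+[262,160],g.min(),[onz(t,x+[262,160],8) for x in c[1:]])
# network checks
for k,z in[('ink_a',6),('cell_pad',6),('switch_pivot',46),('toggle_tip',82)]:
  for p in(t,s): print(k,[(round(d['score'],2),onz(p,d['location'],z)) for d in viewer.pinpoint(k,p)])
E
```

```text
12:def proj(p,X):
13-    c=Rm(p['attitude']).T@(np.array(X,float)-np.array(p['position'])); return np.array([p['fx']*c[0]/c[2]+p['cx'],p['fy']*c[1]/c[2]+p["cy"]])
[ 602.2 -170.6   10.3] [-1.1  1.4  0.9  1.1  0.1  0.1  1.2  0.4 -0.9 -0.5  0.1 -1.4 -0.2 -1.2]
cell [ 591.1 -109.6    0. ] tip [ 614.3 -298.5   82. ] [474.70587711 186.81182314 165.910033  ]
[[ 32   9   2  10  11]
 [  9  13  16  16 217]] [[294.90909091 173.36363636]
 [278.36866359 180.57142857]] 50 [array([ 612.2, -151.7,    8. ]), array([ 592.2, -109.8,    8. ])]
ink_a [(0.64, array([ 604.9, -174.8,    6. ])), (0.54, array([ 610.2, -235.7,    6. ]))]
ink_a [(0.59, array([ 606.1, -247.4,    6. ]))]
cell_pad [(0.6, array([ 598.9, -117.1,    6. ]))]
cell_pad []
switch_pivot [(0.94, array([ 620.3, -295.7,   46. ]))]
switch_pivot [(0.59, array([ 630.4, -298. ,   46. ]))]
toggle_tip [(0.41, array([ 617.5, -294.5,   82. ]))]
toggle_tip [(0.42, array([ 614.9, -305.1,   82. ]))]
```

```bash
python3 - <<'E'
from h import *
rows(cur(),T(D((602.2,-170.6,10.3),(0,0,210)),down(100.3)),15)
E
```

```text
15 rows of [-2.54, -0.16, -0.29] [0.0, -0.0, 0.028]
```

Call:
step_arm:
  plan: [-2.54, -0.16, -0.29, 0, 0, 0.028, -2.54, -0.16, -0.29, 0, 0, 0.028, -2.54, -0.16, -0.29, 0, 0, 0.028, -2.54, -0.16, -0.29, 0, 0, 0.028, -2.54, -0.16, -0.29, 0, 0, 0.028]

```text
time_s: 13.57
ee_pos: [535.1, 73.5, 181.8]
ee_rot: [179.8, -0.0, 116.5]
force: [-0.7, -1.0, -0.9]
gripper_width: 29.3
gripper_force: 24.9
```

Call:
step_arm:
  plan: [-2.54, -0.16, -0.29, 0, 0, 0.028, -2.54, -0.16, -0.29, 0, 0, 0.028, -2.54, -0.16, -0.29, 0, 0, 0.028, -2.54, -0.16, -0.29, 0, 0, 0.028, -2.54, -0.16, -0.29, 0, 0, 0.028]

```text
time_s: 13.98
ee_pos: [577.7, -46.5, 196.1]
ee_rot: [179.8, -0.1, 108.4]
force: [-0.6, -0.6, -2.4]
gripper_width: 29.0
gripper_force: 24.9
```

Call:
step_arm:
  plan: [-2.54, -0.16, -0.29, 0, 0, 0.028, -2.54, -0.16, -0.29, 0, 0, 0.028, -2.54, -0.16, -0.29, 0, 0, 0.028, -2.54, -0.16, -0.29, 0, 0, 0.028, -2.54, -0.16, -0.29, 0, 0, 0.028]

```text
time_s: 14.4
ee_pos: [603.3, -171.0, 210.3]
ee_rot: [179.8, -0.1, 100.4]
force: [0.5, 0.8, -1.7]
gripper_width: 28.8
gripper_force: 24.9
```

Call:
step_arm:
  plan: [0, 0, 0, 0, 0, 0, 0, 0, 0, 0, 0, 0, 0, 0, 0, 0, 0, 0]

```text
time_s: 14.65
ee_pos: [602.8, -169.4, 210.0]
ee_rot: [179.9, -0.1, 100.5]
force: [-0.5, 0.5, -1.5]
gripper_width: 29.0
gripper_force: 24.9
```

```bash
python3 - <<'E'
from h import *
p=viewer.grab_frame('wrist');save(p,'w6.png');C=cur();print(C[:3,3])
v=(602.2,-170.6,10.3)
for k,z in[('cell_pad',6),('ink_a',6),('bottle_cap',59),('bottle_cap',190)]: print(k,[(round(d['score'],2),d['location'],onz(p,d['location'],z)) for d in viewer.pinpoint(k,p)])
u0,v0=proj(p,D(v,(0,62,8))).astype(int);print('pred pad',u0,v0,[proj(p,D(v,q)).round(0).tolist() for q in((-21,41,8),(21,41,8),(21,83,8),(-21,83,8),(-27,35,40),(27,35,40),(27,89,40))])
w=45;y0,x0=max(v0-w,0),u0-w
g=cv2.cvtColor(p['img'][y0:v0+w,x0:u0+w],cv2.COLOR_RGB2GRAY)
print(g[::5,::4])
m=(g<60).astype(np.uint8);n,l,st,c=cv2.connectedComponentsWithStats(m)
for i in range(1,n):
    if st[i,4]>60:
        cn=np.argwhere(l==i)[:,::-1].astype(np.float32);r=cv2.minAreaRect(cn);b=cv2.boxPoints(r)+[x0,y0];print(st[i],b.round(0).tolist(),[onz(p,q,8)[:2].tolist() for q in b],onz(p,c[i]+[x0,y0],8))
E
```

```text
[ 602.78030824 -168.95965704  210.03698404]
cell_pad [(0.9, [252.5, 127.5], array([ 591.5, -112.2,    6. ]))]
ink_a [(0.57, [252.1, 174.6], array([ 602.2, -173.2,    6. ]))]
bottle_cap [(0.84, [253.7, 234.7], array([ 615.6, -234.8,   59. ])), (0.59, [142.8, 122.6], array([ 473. , -125.7,   59. ]))]
bottle_cap [(0.84, [253.7, 234.7], array([ 603.9, -173.4,  190. ])), (0.59, [142.8, 122.6], array([ 522.2, -110.8,  190. ]))]
pred pad 252 125 [[236.0, 142.0], [269.0, 142.0], [269.0, 108.0], [236.0, 108.0], [230.0, 150.0], [275.0, 150.0], [276.0, 103.0]]
[[203 194 191 187 189 193 197 200 199 212 210 203 195 198 207 214 214 140
  171 201 213 198 198]
 [179 183 190 186 194 201 203 209 206 214 205 198 200 213 208 209 208 101
  196 208 212 205 196]
 [170 169 180 168 192 195 201 206 204 205 207 196 193 211 207 203 208  94
  204 214 207 202 198]
 [167 170 185 171 178 175 196 203 205 208 204 197 191 203 207 205 203 155
  218 218 203 178 167]
 [167 179 182 168 223 225 224 234 243 245 246 246 246 246 246 246 246 246
  254 255 255  94 162]
 [168 204 197 178 121 183 133 146 141 141 156 175 181 176 1
[... 858 characters left out ...]
3 174 166 175 169 172 171 199
  168 193 184 135 224]
 [174 175 169 174 158 221 219 222 222 222 228 227 228 229 228 228 228 231
  180 193 184 135 227]
 [178 178 169 182 170 232 191 166  20  20  16  17  15  15  16  45 140 203
  178 194 187 133 230]
 [183 186 174 177 169 232 169  43  30  31  32  32  34  36  36  36 123 207
  157 194 176 134 232]]
[ 32  31  29  21 370] [[236.0, 116.0], [244.0, 103.0], [273.0, 120.0], [266.0, 133.0]] [[568.9, -101.3], [575.3, -84.6], [615.8, -97.9], [609.8, -115.1]] [ 592.5 -100.8    8. ]
[ 28  79  35  11 365] [[235.0, 159.0], [269.0, 159.0], [269.0, 169.0], [235.0, 169.0]] [[576.2, -156.1], [620.2, -148.0], [622.8, -161.2], [578.4, -169.4]] [ 599.3 -158.9    8. ]
```

```bash
python3 - <<'E'
from h import *
p=viewer.grab_frame('wrist')
g=cv2.cvtColor(p['img'],cv2.COLOR_RGB2GRAY)
m=(g[100:150,225:285]<110).astype(np.uint8);n,l,st,c=cv2.connectedComponentsWithStats(m);i=1+st[1:,4].argmax()
r=cv2.minAreaRect(np.argwhere(l==i)[:,::-1].astype(np.float32));print(st[i],r,onz(p,np.array(r[0])+[225,100],8),cur()[:3,3])
for r in range(160,262,6): print(r,''.join('%4d'%x for x in g[r,200:310:4]))
B=D((602.8,-169,10.4),(0,0,0))
print('held pred',[proj(p,D((602.8,-169,10.4),(a*22,b*22,210-62+z))).round(0).tolist() for z in(0,44) for a in(-1,1) for b in(-1,1)])
E
```

```text
[  12    9   33   33 1025] ((28.0, 25.0), (32.0, 32.0), 90.0) [ 591.8 -108.6    8. ] [ 603.04468514 -168.96922122  210.36683843]
160  189 176 173 179 170 180 182 232 218 100  21  19  20  17  17  18  17  93 129 230 169 194 151 152 235 231 214 179
166  170 182 182 184 173 179 183 233 130  29  32  33  34  36  38  40  39  41 121 227 167 194 143 159 234 229 207 181
172  164 183 182 185 179 176 162 234 122  29  32  33  42  48  42  35  40  41 123 228 167 193 139 168 234 227 207 185
178  192 189 188 184 180 174 158 238 131  27  35  57  58  59  60  56  38  40 121 229 171 193 148 175 234 229 193 178
184  201 182 190 185 169 100 103 134  93  17  25  28  27  25  26  39  31  28  81 190 177 193 140 189 234 226 155 134
190  177 155 193 183 123 101  85  15  16  18  17  15  15  17  16  17  15  18  15  18 141 193 138 200 233 221 163 142
196  129 125 118 116 116 116  57  16  17  15  16  17  17  14  17  15  17  17  18  16  31 183 135 204 182 156 165 169
202  131 132 134 128 125 123  27  25  25  26  25  28  26  27  27  27  26  27  28  25  27  80 131 134 140 136 151 154
208  131 132 128 133 126 110  73  4
[... 456 characters left out ...]
3  55  32  26  31  52  52  54  53  53  50  33  31  31  32  28  28  31  50  62  64  63 155 134
238   40  53  64  63  64  38  31  27  27  33  35  32  32  32  32  32  33  32  32  31  26  30  35  63  64  63  56  35
244   64  55  64  64  59  30  27  29  27  32  31  33  32  32  32  32  33  33  32  30  25  28  31  56  63  62  55  59
250  130  95  78  77  68  62  38  27  23  29  30  30  32  33  32  30  32  31  30  24  29  28  38  45  63  62  81  93
256  121  77  71  70  68  65  65  63  64  64  64  63  65  63  56  59  63  64  64  64  63  63  59  65  68  66  69  85
held pred [[227.0, 232.0], [226.0, 183.0], [278.0, 232.0], [280.0, 183.0], [222.0, 259.0], [220.0, 200.0], [284.0, 259.0], [286.0, 200.0]]
```

Pad and tray agree: the cell is at about (591.6, -109), and the held bottle is square to it. I'll move over the cell and go down.

```bash
python3 - <<'E'
from h import *
A=T((591.6,-109.0,115),down(100.4));rows(cur(),A,8)
E
```

```text
8 rows of [0.76, -0.01, 1.19] [0.0, -0.0, 0.0]
```

Call:
step_arm:
  plan: [1.2, -0.01, 1.0, 0, 0, 0, 1.2, -0.01, 1.0, 0, 0, 0, 1.2, -0.01, 1.0, 0, 0, 0, 1.2, -0.01, 1.0, 0, 0, 0, 1.28, -0.04, 1.0, 0, 0, 0]

```text
time_s: 15.37
ee_pos: [591.3, -109.2, 160.1]
ee_rot: [179.8, -0.1, 100.5]
force: [0.3, 0.7, -1.2]
gripper_width: 29.3
gripper_force: 24.9
```

Call:
step_arm:
  plan: [0, 0, 1.5, 0, 0, 0, 0, 0, 1.5, 0, 0, 0, 0, 0, 1.5, 0, 0, 0, 0, 0, 0, 0, 0, 0, 0, 0, 0, 0, 0, 0]

```text
time_s: 15.78
ee_pos: [591.1, -109.5, 115.0]
ee_rot: [179.9, -0.1, 100.5]
force: [0.8, -0.0, -0.8]
gripper_width: 29.0
gripper_force: 24.9
```

```bash
python3 - <<'E'
from h import *
C=cur();print(C[:3,3]);rows(C,T((591.6,-109.0,115),down(100.4)),1)
s=viewer.grab_frame('side');t=viewer.grab_frame('top')
for p in(s,t): print([(round(d['score'],2),onz(p,d['location'],53+53)) for d in viewer.pinpoint('bottle_cap',p)])
E
```

```text
[ 591.13583178 -109.509751    114.98484024]
1 rows of [0.04, 0.05, -0.0] [0.002, -0.002, 0.002]
[(0.95, array([531.6, 156.9, 106. ])), (0.73, array([ 583.4, -118. ,  106. ])), (0.66, array([471.1,  24.4, 106. ]))]
[(0.88, array([533.4,  42.6, 106. ]))]
```

Call:
step_arm:
  plan: [0, 0, 0.5, 0, 0, 0, 0, 0, 0.5, 0, 0, 0, 0, 0, 0.5, 0, 0, 0, 0, 0, 0, 0, 0, 0]

```text
time_s: 16.32
ee_pos: [590.7, -109.8, 99.0]
ee_rot: [180.0, -0.1, 100.5]
force: [-0.5, 0.5, -1.3]
gripper_width: 29.2
gripper_force: 24.9
```

Call:
step_arm:
  plan: [0.06, 0.07, 0.5, 0, 0, 0, 0, 0, 0.5, 0, 0, 0, 0, 0, 0.5, 0, 0, 0, 0, 0, 0.5, 0, 0, 0, 0, 0, 0, 0, 0, 0]

```text
time_s: 16.73
ee_pos: [591.4, -109.0, 79.0]
ee_rot: [180.0, -0.1, 100.5]
force: [-0.9, -0.6, -1.3]
gripper_width: 29.3
gripper_force: 24.9
```

Call:
step_arm:
  plan: [0, 0, 0.3, 0, 0, 0, 0, 0, 0.3, 0, 0, 0, 0, 0, 0.2, 0, 0, 0, 0, 0, 0, 0, 0, 0]

```text
time_s: 17.07
ee_pos: [591.9, -109.1, 71.9]
ee_rot: [179.9, -0.1, 100.5]
force: [0.2, 0.7, -1.3]
gripper_width: 29.0
gripper_force: 24.9
```

Call:
step_arm:
  plan: [0, 0, 0.1, 0, 0, 0, 0, 0, 0, 0, 0, 0]

```text
time_s: 17.23
ee_pos: [592.2, -109.2, 71.4]
ee_rot: [179.8, -0.1, 100.5]
force: [0.5, 0.1, -1.3]
gripper_width: 28.7
gripper_force: 24.9
```

Call:
step_arm:
  plan: [0, 0, 0.1, 0, 0, 0, 0, 0, 0, 0, 0, 0]

```text
time_s: 17.4
ee_pos: [592.2, -109.1, 70.4]
ee_rot: [179.8, -0.1, 100.5]
force: [0.2, 1.0, -1.1]
gripper_width: 29.4
gripper_force: 24.9
```

Call:
step_arm:
  plan: [0, 0, 0.08, 0, 0, 0, 0, 0, 0, 0, 0, 0]

```text
time_s: 17.57
ee_pos: [592.3, -109.2, 70.1]
ee_rot: [179.8, -0.1, 100.5]
force: [-0.2, 0.3, 2.5]
gripper_width: 29.0
gripper_force: 25.0
```

Contact came at z = 70, as expected for standing on the pad. I'll release.

Call:
step_arm:
  plan: [0, 0, 0, 0, 0, 0, 0, 0, 0, 0, 0, 0, 0, 0, 0, 0, 0, 0, 0, 0, 0, 0, 0, 0]
  hand: 4.2

```text
time_s: 17.9
ee_pos: [592.3, -109.1, 69.6]
ee_rot: [179.8, -0.1, 100.5]
force: [-0.6, 0.3, 0.5]
gripper_width: 42.2
gripper_force: 0.0
```

Call:
step_arm:
  plan: [0, 0, -0.5, 0, 0, 0, 0, 0, -1, 0, 0, 0, 0, 0, -2.5, 0, 0, 0, 0, 0, -4, 0, 0, 0, 0, 0, -4, 0, 0, 0]

```text
time_s: 18.32
ee_pos: [591.2, -109.2, 190.9]
ee_rot: [179.9, -0.1, 100.5]
force: [0.4, 0.2, 0.5]
gripper_width: 42.0
gripper_force: 0.0
```

```bash
python3 - <<'E'
from h import *
v=(602.7,-170.2,10.4)
P=D(v,(-60,-128,180));print(P);rows(cur(),T(P,down(100.4)),8)
E
```

```text
[ 566.79216234 -306.92829698  180.        ]
8 rows of [-2.38, -0.75, 0.13] [0.0, -0.0, 0.0]
```

Call:
step_arm:
  plan: [-2.38, -0.75, 0.13, 0, 0, 0, -2.38, -0.75, 0.13, 0, 0, 0, -2.38, -0.75, 0.13, 0, 0, 0, -2.38, -0.75, 0.13, 0, 0, 0]
  hand: 0

```text
time_s: 18.65
ee_pos: [579.8, -209.4, 185.7]
ee_rot: [179.7, -0.0, 100.5]
force: [0.8, -0.6, -0.5]
gripper_width: 18.3
gripper_force: 0.0
```

Call:
step_arm:
  plan: [-2.38, -0.75, 0.13, 0, 0, 0, -2.38, -0.75, 0.13, 0, 0, 0, -2.38, -0.75, 0.13, 0, 0, 0, -2.38, -0.75, 0.13, 0, 0, 0, 0, 0, 0, 0, 0, 0]

```text
time_s: 19.07
ee_pos: [566.9, -311.9, 179.3]
ee_rot: [179.8, 0.1, 100.3]
force: [-0.2, 0.7, 0.6]
gripper_width: 0.5
gripper_force: 0.0
```

```bash
python3 - <<'E'
from h import *
v=(602.7,-170.2,10.4)
print(cur()[:3,3])
for n in('wrist','top','side'):
    p=viewer.grab_frame(n);print(n,'expected tip px',proj(p,D(v,(-11,-128,82))).round(0))
    for k,z in(('toggle_tip',82),('switch_pivot',46),('bottle_cap',61),('ink_a',6)):
        print(k,[(round(d['score'],2),np.round(d['location']).tolist(),(R.from_euler('z',-v[2],degrees=True).apply(onz(p,d['location'],z)-[v[0],v[1],0])).round(0).tolist()) for d in viewer.pinpoint(k,p)])
E
```

```text
[ 566.89437277 -311.89858944  179.33199809]
wrist expected tip px [305. 190.]
toggle_tip [(0.54, [304.0, 193.0], [-12.0, -130.0, 82.0])]
switch_pivot [(0.65, [310.0, 182.0], [2.0, -129.0, 46.0])]
bottle_cap []
ink_a [(0.92, [305.0, 116.0], [-1.0, -60.0, 6.0]), (0.58, [308.0, 61.0], [-1.0, -2.0, 6.0])]
top expected tip px [361. 168.]
toggle_tip [(0.48, [362.0, 167.0], [-9.0, -129.0, 82.0])]
switch_pivot [(0.65, [355.0, 164.0], [6.0, -127.0, 46.0])]
bottle_cap [(0.8, [284.0, 234.0], [-136.0, 76.0, 61.0]), (0.79, [215.0, 199.0], [-29.0, 224.0, 61.0])]
ink_a [(0.66, [326.0, 173.0], [1.0, -61.0, 6.0])]
side expected tip px [222. 144.]
toggle_tip [(0.41, [221.0, 146.0], [-7.0, -115.0, 82.0])]
switch_pivot [(0.61, [216.0, 157.0], [14.0, -110.0, 46.0])]
bottle_cap [(0.92, [235.0, 223.0], [-8.0, 271.0, 61.0]), (0.73, [271.0, 190.0], [-121.0, 140.0, 61.0]), (0.67, [226.0, 179.0], [-6.0, 60.0, 61.0])]
ink_a [(0.59, [224.0, 173.0], [-8.0, -72.0, 6.0])]
```

```bash
python3 - <<'E'
from h import *
v=(602.7,-170.2,10.4)
A=T(D(v,(-52,-129,78)),down(100.4));rows(cur(),A,5);rows(A,T(D(v,(-12,-129,78)),down(100.4)),10)
E
```

```text
5 rows of [-0.01, 0.14, 2.01] [0.001, -0.0, 0.0]
10 rows of [0.0, 0.4, 0.0] [-0.0, -0.0, 0.0]
```

Call:
step_arm:
  plan: [0, 0.14, 2.01, 0, 0, 0, 0, 0.14, 2.01, 0, 0, 0, 0, 0.14, 2.01, 0, 0, 0, 0, 0.14, 2.01, 0, 0, 0, 0, 0.14, 2.01, 0, 0, 0]

```text
time_s: 20.23
ee_pos: [574.7, -306.1, 77.4]
ee_rot: [179.8, -0.1, 100.5]
force: [-0.1, 0.0, 0.1]
gripper_width: 0.2
gripper_force: 0.0
```

Call:
step_arm:
  plan: [0, 0.4, 0, 0, 0, 0, 0, 0.4, 0, 0, 0, 0, 0, 0.4, 0, 0, 0, 0, 0, 0.4, 0, 0, 0, 0, 0, 0.4, 0, 0, 0, 0]

```text
time_s: 20.65
ee_pos: [595.7, -302.7, 80.0]
ee_rot: [179.7, 0.0, 100.5]
force: [-0.2, 0.7, 0.3]
gripper_width: 0.7
gripper_force: 0.0
```

Call:
step_arm:
  plan: [0, 0.3, 0, 0, 0, 0, 0, 0.3, 0, 0, 0, 0, 0, 0.3, 0, 0, 0, 0]

```text
time_s: 20.9
ee_pos: [601.8, -301.2, 79.0]
ee_rot: [-180.0, -0.1, 100.5]
force: [-6.6, -1.9, 5.7]
gripper_width: 0.3
gripper_force: 3.5
```

Call:
step_arm:
  plan: [0, 0.3, 0, 0, 0, 0, 0, 0.3, 0, 0, 0, 0, 0, 0.3, 0, 0, 0, 0]

```text
time_s: 21.15
ee_pos: [612.5, -299.2, 78.7]
ee_rot: [179.8, -0.1, 100.5]
force: [0.1, 0.2, 1.1]
gripper_width: 0.3
gripper_force: 0.0
```

```bash
python3 - <<'E'
from h import *
v=(602.7,-170.2,10.4)
print(R.from_euler('z',-v[2],degrees=True).apply(cur()[:3,3]-[v[0],v[1],0]).round(1),sensors.state()['force'])
for n in('wrist','side'):
    p=viewer.grab_frame(n);print(n,'off/on px',proj(p,D(v,(-11,-128,82))).round(0),proj(p,D(v,(11,-128,82))).round(0),[(round(d['score'],2),np.round(d['location']).tolist()) for d in viewer.pinpoint('toggle_tip',p)])
E
```

```text
[ -13.7 -128.6   78.7] [0.08666729 0.19247658 1.11678525]
wrist off/on px [257. 244.] [293. 244.] [(0.5, [292.0, 244.0])]
side off/on px [222. 144.] [215. 145.] [(0.54, [214.0, 145.0])]
```

The lever has snapped over: the push force dropped to 0 and both cameras put the tip at its on position. I'll retreat and check everything.

Call:
step_arm:
  plan: [0, -1, 0, 0, 0, 0, 0, -1.5, 0, 0, 0, 0, 0, -1.5, 0, 0, 0, 0, 0, -1.5, -2, 0, 0, 0, 0, -1.5, -4, 0, 0, 0]

```text
time_s: 21.77
ee_pos: [539.0, -310.2, 132.6]
ee_rot: [-179.7, -0.5, 100.5]
force: [-0.5, -0.4, 0.8]
gripper_width: 0.4
gripper_force: 0.0
```

Call:
step_arm:
  plan: [0, -3, -4, 0, 0, 0, 0, -3, -3, 0, 0, 0, 0, -3, 0, 0, 0, 0, 0, -3, 0, 0, 0, 0, 0, 0, 0, 0, 0, 0]

```text
time_s: 22.18
ee_pos: [425.2, -332.9, 200.3]
ee_rot: [180.0, -0.1, 100.3]
force: [0.1, 0.5, -0.6]
gripper_width: 0.7
gripper_force: 0.0
```

```bash
python3 - <<'E'
from h import *
v=(602.7,-170.2,10.4)
L=lambda p,uv,z:(R.from_euler('z',-v[2],degrees=True).apply(onz(p,uv,z)-[v[0],v[1],0])).round(0).tolist()
for n in('wrist','top','side'):
    p=viewer.grab_frame(n);save(p,'f_%s.png'%n);print(n,'off/on px',proj(p,D(v,(-11,-128,82))).round(0),proj(p,D(v,(11,-128,82))).round(0))
    for k,z in(('toggle_tip',82),('bottle_cap',61),('bottle',8)):
        print(k,[(round(d['score'],2),np.round(d['location']).tolist(),L(p,d['location'],z)) for d in viewer.pinpoint(k,p)])
    if n!='wrist':
        g=cv2.cvtColor(p['img'],cv2.COLOR_RGB2GRAY)
        for y in(62,0,-62): # gray at cap top / body
            print(y,[int(g[int(b),int(a)]) for a,b in(proj(p,D(v,(dx,y+dy,z))) for dx,dy,z in((0,0,66),(10,0,66),(-10,0,66),(0,10,66),(0,-10,66),(18,18,51),(-18,18,51)))])
print(sensors.state()['time_s'])
E
```

```text
wrist off/on px [439. 190.] [460. 190.]
toggle_tip [(0.58, [458.0, 191.0], [10.0, -129.0, 82.0])]
bottle_cap [(0.86, [320.0, 0.0], [-142.0, 50.0, 61.0])]
bottle [(0.8, [437.0, 8.0], [-0.0, 61.0, 8.0]), (0.62, [356.0, 34.0], [-87.0, 34.0, 8.0])]
top off/on px [361. 168.] [359. 159.]
toggle_tip [(0.75, [358.0, 168.0], [-11.0, -121.0, 82.0]), (0.6, [360.0, 159.0], [12.0, -129.0, 82.0])]
bottle_cap [(0.73, [285.0, 234.0], [-136.0, 72.0, 61.0]), (0.64, [215.0, 197.0], [-26.0, 222.0, 61.0]), (0.61, [279.0, 174.0], [7.0, 65.0, 61.0])]
bottle [(0.87, [232.0, 189.0], [-4.0, 181.0, 8.0]), (0.77, [278.0, 180.0], [3.0, 61.0, 8.0]), (0.77, [297.0, 213.0], [-89.0, 28.0, 8.0]), (0.66, [356.0, 168.0], [4.0, -140.0, 8.0])]
62 [63, 61, 64, 64, 59, 55, 49]
0 [60, 58, 61, 58, 58, 66, 48]
-62 [59, 57, 60, 60, 59, 51, 49]
side off/on px [222. 144.] [215. 145.]
toggle_tip []
bottle_cap [(0.89, [237.0, 222.0], [-13.0, 270.0, 61.0]), (0.74, [225.0, 180.0], [-2.0, 68.0, 61.0]), (0.39, [222.0, 182.0], [6.0, 74.0, 61.0])]
bottle [(0.69, [252.0, 185.0], [-86.0, 24.0, 8.0]), (0.59, [230.0, 210.0], [-5.0, 144.0, 8.0]), (0.53, [224.0, 192.0], [4.0, 48.0, 8.0])]
62 [24, 19, 23, 25, 22, 16, 3]
0 [25, 17, 24, 27, 26, 1, 9]
-62 [30, 121, 26, 25, 43, 71, 10]
22.7833
```

```bash
python3 -c "
from workcell import env; print(env.job_done())"
```

```text
the job is handed in; nothing more can be done
None
```

The job is handed in at 22.8 s: I stood the fallen bottle up and let go of it, then took it by its cap and set it on the pad in the left cell. The lever snapped to the light-panel side and stayed. The last camera check showed all three bottles in their cells and the arm clear.

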